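# Read a patch plate with the hand lens

### The arm

A 7-joint arm with a two-finger parallel gripper is mounted at the origin on the work surface. World frame = base frame: x ahead of the robot, y to its left, z up, the work surface at z = 0. Lengths are in m, angles in rad, forces in N, time in s.
With the tool pointing down it reaches from about 0.4 to 0.85 m from the base axis. Payload 4.4 kg.
Tool frame: the origin (TCP) lies midway between the tips of the shut fingers; the grasp point (between the pads) lies 19 mm behind it; z points along the fingers, y is the line along which they close (so a half turn about z gives the same grasp; the last joint's range is limited). The gripper opens to 94 mm and grips with 3 to 60 N. Pads are 16 mm wide; open, the fingers measure 119 mm over their backs; the gripper's body (75 mm by 177 mm) begins 78 mm behind the grasp point.
Start: joints at [-1.373, 0.628, 0.038, 1.517, -0.027, 0.996, -0.02], TCP at [0.169, 0.628, 0.205] pointing down, gripper open.
Joint ranges: [-3.06, 3.06], [-0.37, 2.12], [-1.25, 1.32], [0.18, 2.47], [-1.1, 4.24], [0.23, 1.98], [-2.94, 2.94]. Speed limits (rad/s): [2.57, 2.57, 3.14, 3.14, 3.14, 3.14, 3.14].

### API

Orientations are given as a rotation vector (axis times angle).
In Python, from workcell import ctrl gives the robot as it stands.
- The arm moves only by the tool play_rows, never from a script. Its argument "plan" is a list of rows, each an object with "slide": the shift along the tool's x, y, z each as a share of 150 mm, from -1 to 1, a list of three; "delta_rot": the turn, a rotation vector about the tool's x, y, z each as a share of pi/2 rad, from -1 to 1, a list of three. A call has 1 to 20 rows; each row is the pose to reach, as a shift and turn from the pose commanded when the call began, along the tool's axes at that moment; what a row does not reach only later rows make up. A row lasts 1/8 s, in which the tool goes at most 62.5 mm and 10.7 degrees, less where a joint would pass 70% of its speed; a pose out of reach is approached as far as the arm can. A call with a number of a shift or a turn outside -1 to 1 is refused whole. A call with a gripper value outside its range is refused whole. "gripper" is the closure, from 0 (fully open) to 1 (shut), set as the call begins (left out, the last holds). The fingers move at their own pace and stop on an object; "grip_force" is the grip in N (left out, the last holds). Time passes only in rows, so rows that repeat a pose let the fingers close. It gives the time, the measured TCP pose, the force, the opening and the grip force at its end, in the units of the state.
- ctrl.get_obs(): the state, without advancing time (a new reading comes with each control period).
- ctrl.get_image(name): name is "side" or "top"; returns a dict with "color" (384x512x3 uint8, red, green, blue), "z_map" (384x512 float32, m along the optical axis (not along the pixel's ray), 0 where there is no reading), "K" (3x3 intrinsics, pixels), "dist_coeffs" ([k1, k2, p1, p2, k3] as OpenCV has them; the pictures are not rectified), "world_from_camera" (4x4, takes a point from camera to world coordinates). Camera axes: x right, y down, z forward; pixel columns grow to the right and rows downward; lengths in m; the calibration is good to about 2 mm. A picture is of the moment at which its call begins.
- ctrl.job_done(): hands the job in; it is judged then, once.
Trained networks look in the newest picture that a camera, given by its name, has taken for a name from the list of things; names that differ only in an ending like _2 or _b are one class to them, and where a whole thing is asked for, a point or a joint stands for the part that bears it (a point fixed in the world has none). Each returns a list of dicts, best first, with "score" (0 to 1); they miss things now and then, are a little off and sometimes report something else, mostly with a low value. They report only what shows in the picture. A call takes as long as a camera call. They do not tell look-alikes from the thing itself.
- ctrl.silhouettes(camera, label): "mask" (384x512 bool, what is visible of it) and "rect" ([left, top, right, bottom] in pixels, round what is visible of it).
The state is a dict: "t": time; "q": joint angles; "joint_vel": joint speeds; "joint_efforts": joint torques, N m; "tool_pos": TCP position; "eef_rot": TCP orientation; "ft_force": force on the tool from outside, world axes, zero at the start; "ft_torque": the same for the moment, N m; "gripper_width": opening from 0.0 (shut) to 1.0 (fully open); "finger_force": force on a finger pad.
Only numpy, scipy, OpenCV 4.12 (cv2) and the standard library are available. Lean on these libraries where they do the work, as an engineer would, in place of code of your own. Each camera call takes 0.05 s, during which the arm holds its last target. There are 200 camera calls.

### The job

Turn the culture dish in the locating ring of the reading stand until its blue tape tab faces the red index line, and let go of it there. Then pick up the hand lens and hold it level and centred over the dish, with its rim at the height of the red collar on the stand's column, which marks the focal height; the job finishes with you still holding the lens there, still, clear of the dish and the stand. Do not let the lens touch the dish, and leave the collar, the tube rack, the dropper bottle and the tip box as they are.

Things in the scene. Friction and masses are not known exactly. Their poses are not given: they have to be found in the camera images.
- stand: Fixed plate-reading stand: white housing 205 mm (x) x 160 mm (y), 38 mm high, light disc on top. Origin on the bench below the centre of the locating ring; housing spans x -80 to +125 mm. Its +x axis points from the ring along the red index line; z up. Steel column, 10 mm thick, on the far left corner (x = +105, y = +58 mm), its top 198 mm above the bench.
- nest (a point): Centre of the locating ring, on the light disc, 40 mm above the bench. The black ring is 4 mm high, 65 mm inside and 77 mm outside diameter, so the dish has about 2.5 mm of play all round.
- index (a point): On the light disc, a point of the red index line (40 mm long, 7 mm wide, radial), 50 mm along the stand's +x from the ring's centre, that is 11 mm outside the ring.
- focus_mark (a point): Middle of the red collar on the column (26 mm diameter, 14 mm tall, brass thumbscrew on its far side). Its height, different each time, 110 to 150 mm above the bench, is the focal height for the middle of the lens. It slides stiffly on the column (about 4 N).
- dish: Closed clear round culture dish, 60 mm diameter, 16 mm high, 35 g, amber agar with white patches; loose in the ring on the light disc, can be turned by gripping its sides above the ring. Origin at the centre of its underside, z up; +x points to the blue tab. It starts turned 34 to 126 degrees counterclockwise (from above) from the index line.
- tab (a point): Outer edge of the blue tape tab (12 mm wide) on the top rim of the dish, 30 mm from the dish's axis.
- lens: Hand lens lying flat on the bench left or right of the stand, about 130 g. Round aluminium rim 74 mm in diameter, 14 mm thick, clear glass; steel neck; black straight handle 20 mm wide, 18 mm tall. Origin at the centre of the rim's underside; the handle points along -x, spanning x = -48 to -153 mm; z up, square to the glass. Undersides of rim and handle are flush.
- lens_mid (a point): Middle of the glass, on the rim's axis, 7 mm above the rim's underside.
- lens_grip (a point): Good place to hold the handle, near the balance point: on the handle's centre line, 72 mm from the rim's axis, 9 mm above the underside. The handle's flat sides are 20 mm apart along the lens's y axis.
- tube_rack: Yellow tube rack with capped tubes, 120 x 70 mm, 38 mm high over the caps, loose; origin at the centre of its underside. On the other side of the stand from the lens. Leave alone.
- dropper_bottle: Amber dropper bottle, 32 mm diameter, 92 mm high; origin at the centre of its underside. Leave alone.
- tip_box: Green pipette-tip box with a clear lid, 87 x 122 mm, 72 mm high; origin at the centre of its underside. Leave alone.
There are look-alikes about, which are no part of the job. Several things look just like the lens: the one meant starts farthest to the robot's right. Of the things like the dish, leave any that is purple; of the rest the smaller one is meant.

How it is judged:
On the way, in this order (a step that is already met when the one before it is completed fails the run):
1. the dish lies in its ring with the blue tab facing the index line, let go (y of tab in the frame of stand between -0.006 and 0.006 m and x of tab in the frame of stand above 0.02 m and horizontal distance between dish and nest below 0.006 m and z of dish in the frame of nest below 0.002 m and angle between dish's own z axis and vertical below 0.06 rad and contact force between the fingers and dish below 0.1 N), for 0.3 s.
2. the lens is held clear of the bench (contact force between the fingers and lens above 1 N and height (world z) of lens_mid above 0.05 m), for 0.2 s.
At the end, for the whole second after the job is handed in: The dish lies flat in its ring, let go, its tab within 6 mm of the index line's direction; the fingers hold the lens still, its middle within 10 mm of the dish's axis and within 6 mm in height of the middle of the red collar, level within 0.10 rad (6 degrees), and it touches neither stand nor dish (all of step 1 and contact force between the fingers and lens above 1 N and horizontal distance between lens_mid and dish below 0.01 m and z of lens_mid in the frame of focus_mark between -0.006 and 0.006 m and angle between lens's own z axis and vertical below 0.1 rad and linear speed of lens below 0.02 m/s and angular speed of lens below 0.15 rad/s and contact force between lens and stand below 0.1 N and contact force between lens and dish below 0.1 N); the arm keeps its last pose, push and grip.
It fails at once if the lens touches the dish (contact force between lens and dish above 0.3 N).
It fails at once if the focus collar is shifted (over 4 mm) (distance of focus_mark from where it was at the start of the episode above 0.004 m).
It fails at once if the tube rack is moved (over 15 mm) or tipped (distance of tube_rack from where it was at the start of the episode above 0.015 m or angle between tube_rack's own z axis and vertical above 0.3 rad).
It fails at once if the dropper bottle is moved (over 15 mm) or tipped (distance of dropper_bottle from where it was at the start of the episode above 0.015 m or angle between dropper_bottle's own z axis and vertical above 0.3 rad).
It fails at once if the tip box is moved (over 15 mm) or tipped (distance of tip_box from where it was at the start of the episode above 0.015 m or angle between tip_box's own z axis and vertical above 0.3 rad).
It also fails if it takes over 67 s, if anything falls off the work surface, if the arm or the gripper's body presses on something with over 40 N, if the wrist force passes 120 N, or if a joint passes its speed limit or range.

## Working session

There is one attempt and no reset: what is moved stays moved. The work goes in short steps, Python scripts to look and compute and a tool call to move; the robot and the scene stay as the last step left them, time stands still between calls to the robot, and variables do not carry over. Pictures are saved under pics/ and viewed, at most 10 in all, crops included, and the job is handed in when it is done.

Besides the shell and the picture viewer there is one more tool, called after "Emit:" in YAML: its name, and indented under it one key for each argument. play_rows: Moves the arm, as the interface text tells. Its arguments: {"type":"object","properties":{"plan":{"type":"array","items":{"type":"object","properties":{"slide":{"type":"array","items":{"type":"number","minimum":-1,"maximum":1}},"delta_rot":{"type":"array","items":{"type":"number","minimum":-1,"maximum":1}}}}},"gripper":{"type":"number"},"grip_force":{"type":"number"}},"required":["plan"]}

```bash
mkdir -p pics; cat > h.py <<'E'
import numpy as np, cv2
from workcell import ctrl
def pts(im, mask=None):
    z=im["z_map"]; K=np.array(im["K"]); d=np.array(im["dist_coeffs"]); T=np.array(im["world_from_camera"])
    m=(z>0) if mask is None else (mask&(z>0))
    v,u=np.nonzero(m)
    p=cv2.undistortPoints(np.stack([u,v],1).astype(float)[:,None],K,d)[:,0]
    c=np.c_[p,np.ones(len(p))]*z[v,u][:,None]
    return c@T[:3,:3].T+T[:3,3],u,v
def ray(im,u,v,h):
    K=np.array(im["K"]); d=np.array(im["dist_coeffs"]); T=np.array(im["world_from_camera"])
    p=cv2.undistortPoints(np.array([[[u,v]]],float),K,d)[0,0]
    r=T[:3,:3]@np.array([*p,1]); o=T[:3,3]
    return o+r*(h-o[2])/r[2]
E
python3 - <<'E'
from h import *
np.set_printoptions(precision=4,suppress=True)
o=ctrl.get_obs(); print(o)
for c in ["top","side"]:
    im=ctrl.get_image(c); cv2.imwrite(f"pics/{c}0.png",cv2.resize(im["color"][...,::-1],(768,576),interpolation=cv2.INTER_CUBIC))
    print(c,im["world_from_camera"])
    for n in ["stand","dish","lens","tab","focus_mark","index","tube_rack","dropper_bottle","tip_box"]:
        try:
            for r in ctrl.silhouettes(c,n):
                p,u,v=pts(im,r["mask"])
                print(n,round(r["score"],2),r["rect"],r["mask"].sum(),np.median(p,0),p.min(0),p.max(0))
        except Exception as e: print(n,e)
E
```

```text
{'t': 0.0, 'q': array([-1.3728,  0.6293,  0.0384,  1.5184, -0.027 ,  0.9963, -0.02  ]), 'joint_vel': array([-0.0004,  0.0009,  0.0006,  0.0006, -0.0003, -0.0003,  0.0004]), 'joint_efforts': array([  0.0003, -54.9754,   1.1438, -18.6639,  -0.0522,   0.0236,
         0.0002]), 'tool_pos': array([0.1692, 0.6269, 0.2046]), 'eef_rot': array([-0.413 , -3.1141,  0.0029]), 'ft_force': array([ 0.4571,  0.2832, -0.2438]), 'ft_torque': array([-0.0181,  0.0299,  0.0115]), 'finger_force': 0.0, 'gripper_width': 0.9987341732103738}
top [[-0.0073 -0.9969  0.0783  0.4787]
 [-0.9999  0.0061 -0.0153  0.0855]
 [ 0.0148 -0.0784 -0.9968  1.2954]
 [ 0.      0.      0.      1.    ]]
stand 0.89 [240.7, 146.4, 297.4, 225.5] 2859 [0.6012 0.0129 0.0387] [ 0.4788 -0.0887 -0.0049] [0.711  0.1081 0.2005]
stand 0.44 [178.5, 216.1, 201.0, 270.4] 642 [0.4646 0.2851 0.0125] [ 0.3315  0.2392 -0.0044] [0.5175 0.3118 0.0239]
dish 0.9 [255.9, 236.6, 281.7, 262.7] 582 [0.4015 0.0154 0.0229] [ 0.3593 -0.0297 -0.0044] [0.4406 0.06   0.0302]
dish 0.82 [261.2, 185.4, 279.2, 202.1] 236 [0.5713 0.0154 0.0563] [ 0.5457 -0.0107  0
[... 3020 characters left out ...]
2] 3449 [ 0.5841 -0.0226  0.037 ] [ 0.4771 -0.0909 -0.0033] [0.8516 0.2262 0.1948]
tube_rack 0.81 [289.8, 286.0, 353.0, 338.0] 2062 [ 0.5235 -0.2635  0.0285] [ 0.4725 -0.2953 -0.0022] [ 0.6235 -0.193   0.0396]
tube_rack 0.56 [224.0, 168.6, 321.8, 268.8] 3411 [ 0.5803 -0.0225  0.037 ] [ 0.4771 -0.0909 -0.0043] [0.8663 0.266  0.182 ]
dropper_bottle 0.71 [271.6, 169.6, 280.1, 197.6] 197 [0.7649 0.2245 0.0331] [ 0.7535  0.2136 -0.0048] [0.8562 0.3613 0.0884]
tip_box 0.91 [365.0, 240.7, 432.6, 301.0] 2796 [ 0.7043 -0.2918  0.0641] [ 0.6799 -0.346  -0.0029] [ 0.8758 -0.171   0.0737]
tip_box 0.5 [269.0, 168.5, 277.6, 195.6] 196 [0.7651 0.2244 0.0345] [ 0.7535  0.2136 -0.0048] [0.8472 0.3262 0.0884]
```

```bash
python3 - <<'E'
from h import *
a=cv2.imread("pics/top0.png")
im=ctrl.get_image("top");c=im["color"][...,::-1]
cv2.imwrite("pics/topc.png",cv2.resize(c[140:280,170:310],(600,600),interpolation=cv2.INTER_CUBIC))
im=ctrl.get_image("side");c=im["color"][...,::-1]
cv2.imwrite("pics/sidec.png",cv2.resize(c[155:285,180:340],(738,600),interpolation=cv2.INTER_CUBIC))
E
```

```text
(no output)
```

View pics/top0.png

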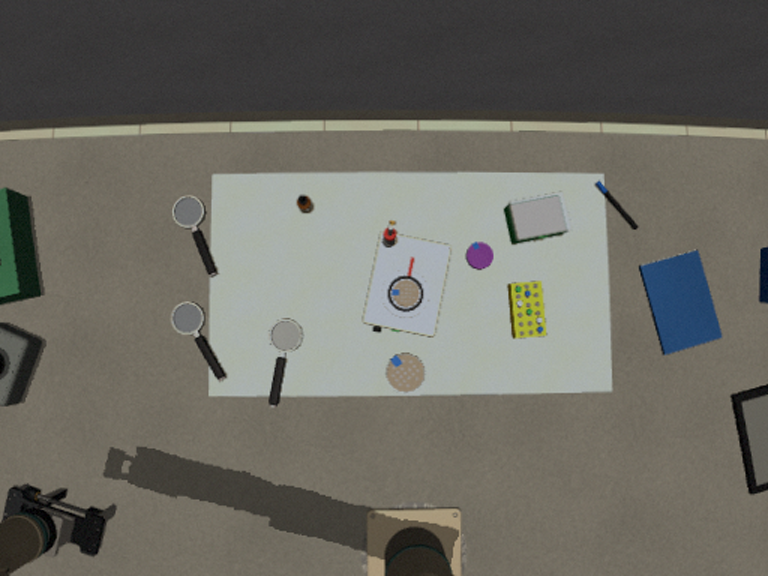

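View pics/topc.png

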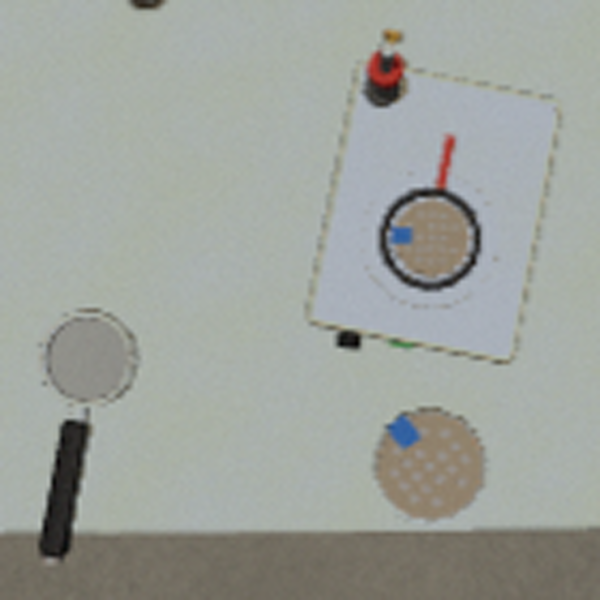

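View pics/sidec.png

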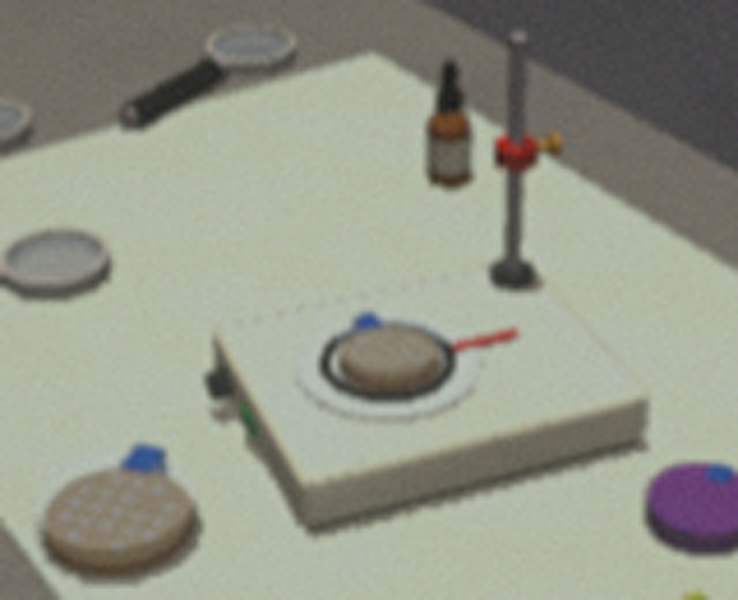

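The top view shows the small dish in the ring with its tab pointing left at crop (401,236), and the index line pointing up and slightly right. The collar is at crop (385,72). The lens meant is the one at crop (90,355), with its handle pointing towards the robot.

```bash
cat > m.py <<'E'
from h import *
np.set_printoptions(precision=4,suppress=True)
def onplane(im,u,v,h):
    K=np.array(im["K"]); d=np.array(im["dist_coeffs"]); T=np.array(im["world_from_camera"])
    p=cv2.undistortPoints(np.stack([u,v],1).astype(float)[:,None],K,d)[:,0]
    r=np.c_[p,np.ones(len(p))]@T[:3,:3].T; o=T[:3,3]
    return (o+r*((h-o[2])/r[:,2])[:,None])
U,V=np.meshgrid(np.arange(512),np.arange(384))
def sel(im,h,c,R,m):
    w=onplane(im,U.ravel(),V.ravel(),h); ok=(np.hypot(w[:,0]-c[0],w[:,1]-c[1])<R)&m.ravel()
    return w[ok]
def colors(im):
    h=cv2.cvtColor(cv2.GaussianBlur(im["color"],(1,1),0),cv2.COLOR_RGB2HSV).astype(int); H,S,Vv=h[...,0],h[...,1],h[...,2]
    return dict(red=((H<8)|(H>172))&(S>130)&(Vv>80), blue=(H>100)&(H<125)&(S>110), black=Vv<75, amber=(H>5)&(H<25)&(S>40)&(S<150))
def dish(im):
    c=colors(im); C=np.array([.575,.015])
    for _ in range(3):
        b=sel(im,.044,C,.045,c["black"]); ring=(b.min(0)+b.max(0))[:2]/2; ringm=cv2.minEnclosingCircle(b[:,:2].astype(np.float32))
    r=sel(im,.04,ring,.08,c["red"])[:,:2]
    t=sel(im,.056,ring,.04,c["blue"])[:,:2]
    am=sel(im,.056,ring,.033,c["amber"]|c["blue"])[:,:2]
    return ring,ringm,r,t,am
E
cat > a.py <<'E'
from m import *
for c in ["top","side"]:
    im=ctrl.get_image(c)
    ring,rm,r,t,am=dish(im)
    print(c,"ring",ring,rm,"n",len(r),len(t),len(am),"tab",t.mean(0),"dish",am.mean(0),(am.min(0)+am.max(0))/2)
    f=lambda v:np.degrees(np.arctan2(v[1],v[0]))
    l=cv2.fitLine(r.astype(np.float32),2,0,.01,.01).ravel()
    print("red mean",r.mean(0),"ang from ring",f(r.mean(0)-ring),f(l[:2]),"tab ang",f(t.mean(0)-ring),f(t.mean(0)-am.mean(0)))
    p,u,v=pts(im)
    k=(abs(p[:,2]-.0385)<.006)&(np.hypot(p[:,0]-.59,p[:,1]-.01)<.16)
    mk=np.zeros((384,512),np.uint8); mk[v[k],u[k]]=1
    n,lab,st,_=cv2.connectedComponentsWithStats(mk); i=1+st[1:,4].argmax()
    k2=lab[v,u]==i
    q=p[k2][:,:2]
    print("stand rect",cv2.minAreaRect((q*1000).astype(np.float32)), "z",np.median(p[k2][:,2]))
    cc=colors(im)
    z=p[cc["red"][v,u]&(p[:,2]>.1)&(np.hypot(p[:,0]-.68,p[:,1]-.05)<.05)]
    print("collar",len(z),z.min(0),z.max(0),np.median(z,0))
    w=[s for s in ctrl.silhouettes(c,"lens") if abs((s["rect"][0]+s["rect"][2])/2-(191 if c=="top" else 172))<8 and (c=="top" or s["rect"][3]>215)]
    if w:
        m=w[0]["mask"]; vv,uu=np.nonzero(m)
        W=onplane(im,uu,vv,.014)[:,:2]
        d=onplane(im,U[cc["black"]],V[cc["black"]],.018)[:,:2]; d=d[(d[:,0]>.3)&(d[:,0]<.47)&(abs(d[:,1]-.29)<.05)]
        R=cv2.minAreaRect((d*1000).astype(np.float32)); l=cv2.fitLine(d.astype(np.float32),2,0,.01,.01).ravel()
        rim=W[W[:,0]>.435]
        print("handle",R,d.mean(0),f(l[:2]),"rim",rim.min(0),rim.max(0),cv2.minEnclosingCircle(rim.astype(np.float32)))
E
python3 a.py
```

```text
top ring [0.5707 0.0145] ((0.5711039304733276, 0.013721998780965805), 0.0377875454723835) n 17 15 198 tab [0.5734 0.0362] dish [0.571 0.014] [0.5745 0.0152]
red mean [0.6287 0.0021] ang from ring -12.08748052176621 -13.338008 tab ang 83.04868955032296 84.0566786274568
stand rect ((592.2637939453125, 11.405921936035156), (159.83404541015625, 207.44337463378906), 78.2708511352539) z 0.03844712580665277
collar 37 [0.6738 0.0391 0.1248] [0.6933 0.0604 0.1761] [0.6817 0.0515 0.132 ]
side ring [0.5675 0.0067] ((0.5676400065422058, 0.00875063706189394), 0.03579141944646835) n 6 8 149 tab [0.5711 0.0339] dish [ 0.5627 -0.0004] [0.5622 0.0054]
red mean [ 0.6352 -0.0007] ang from ring -6.249227798615259 -14.69616 tab ang 82.38725066855096 76.11838007474037
stand rect ((593.0104370117188, 7.097198486328125), (160.16624450683594, 205.7035675048828), 77.41441345214844) z 0.03741762005546534
collar 40 [0.6732 0.0334 0.1195] [0.6964 0.0597 0.132 ] [0.681  0.0424 0.128 ]
handle ((378.51727294921875, 272.62982177734375), (38.97520446777344, 105.86939239501953), 80.29466247558594) [0.3772 0.2742] -7.9867654 rim [0.4353 0.2204] [0.5188 0.3098] ((0.4762253761291504, 0.2684825658798218), 0.04883343726396561)
```

```bash
cat > go.py <<'E'
# usage: go.py x y z yaw_of_tool_y_deg(mod 180)
import sys; from h import *
from scipy.spatial.transform import Rotation as Ro
def go(x,y,z,yaw):
    o=ctrl.get_obs(); R=Ro.from_rotvec(o["eef_rot"]).as_matrix()
    s=R.T@(np.array([x,y,z])-o["tool_pos"])/.15
    best=None
    for k in (0,180):
        a=np.radians(yaw+k); Y=np.array([np.cos(a),np.sin(a),0]); Z=np.array([0,0,-1.]); X=np.cross(Y,Z)
        r=Ro.from_matrix(R.T@np.stack([X,Y,Z],1)).as_rotvec()/(np.pi/2)
        if best is None or np.linalg.norm(r)<np.linalg.norm(best): best=r
    print("slide",s.round(3),"rot",best.round(3),"t",o["t"],"tcp",o["tool_pos"].round(4),"yaw y",np.degrees(np.arctan2(R[1,1],R[0,1])).round(1),"q1,q7",o["q"][[0,6]].round(2),"w",o["gripper_width"],"F",o["ft_force"].round(1),o["finger_force"])
if __name__=="__main__": go(*map(float,sys.argv[1:]))
E
python3 go.py .571 .014 .205 -6
```

```text
slide [-3.651e+00 -3.251e+00  3.000e-03] rot [-0.    -0.     0.899] t 1.3 tcp [0.1695 0.6275 0.2055] yaw y 74.9 q1,q7 [-1.37 -0.02] w 0.9993349632471397 F [-0.3 -0.7  0.2] 0.0
```

Emit:
play_rows:
  plan:
    - {"slide": [-0.25, -0.2, 0]}
    - {"slide": [-0.5, -0.42, 0]}
    - {"slide": [-0.75, -0.65, 0]}
    - {"slide": [-0.95, -0.85, 0]}
  gripper: 0

```text
schema error: expected keys slide, delta_rot
```

Emit:
play_rows:
  plan:
    - {"slide": [-0.25, -0.2, 0]}
    - {"slide": [-0.5, -0.42, 0]}
    - {"slide": [-0.75, -0.65, 0]}
    - {"slide": [-0.95, -0.85, 0]}

```text
schema error: expected keys slide, delta_rot
```

Emit:
play_rows:
  plan:
    - {"slide": [-0.25, -0.2, 0]}
    - {"slide": [-0.5, -0.42, 0]}
    - {"slide": [-0.75, -0.65, 0]}
    - {"slide": [-0.95, -0.85, 0]}

```text
schema error: expected keys slide, delta_rot
```

Emit:
play_rows:
  plan:
    - {"slide": [-0.2, -0.2, 0], "delta_rot": [0, 0, 0.1]}
    - {"slide": [-0.4, -0.4, 0], "delta_rot": [0, 0, 0.2]}
    - {"slide": [-0.6, -0.55, 0], "delta_rot": [0, 0, 0.3]}
    - {"slide": [-0.8, -0.7, 0], "delta_rot": [0, 0, 0.4]}
    - {"slide": [-0.8, -0.7, 0], "delta_rot": [0, 0, 0.5]}
    - {"slide": [-0.8, -0.7, 0], "delta_rot": [0, 0, 0.6]}
    - {"slide": [-0.8, -0.7, 0], "delta_rot": [0, 0, 0.7]}
    - {"slide": [-0.8, -0.7, 0], "delta_rot": [0, 0, 0.8]}
    - {"slide": [-0.8, -0.7, 0], "delta_rot": [0, 0, 0.9]}
    - {"slide": [-0.8, -0.7, 0], "delta_rot": [0, 0, 0.9]}
    - {"slide": [-0.8, -0.7, 0], "delta_rot": [0, 0, 0.9]}

```text
t: 2.68
tool_pos: [0.2578, 0.495, 0.2055]
eef_rot: [-2.334, -2.103, -0.0]
ft_force: [-0.5, 1.4, -0.6]
gripper_width: 1.0
finger_force: 0.0
```

```bash
python3 go.py .571 .014 .08 -6
```

```text
slide [-2.973  2.409  0.836] rot [-0.    -0.     0.001] t 2.675 tcp [0.2578 0.495  0.2055] yaw y -6.0 q1,q7 [-1.43 -0.97] w 0.9995042612936618 F [-0.5  1.4 -0.6] 0.0
```

Emit:
play_rows:
  plan:
    - {"slide": [-0.25, 0.2, 0], "delta_rot": [0, 0, 0]}
    - {"slide": [-0.5, 0.4, 0], "delta_rot": [0, 0, 0]}
    - {"slide": [-0.75, 0.6, 0], "delta_rot": [0, 0, 0]}
    - {"slide": [-1, 0.8, 0], "delta_rot": [0, 0, 0]}

```text
t: 3.18
tool_pos: [0.3621, 0.3317, 0.2057]
eef_rot: [-2.334, -2.102, -0.001]
ft_force: [-0.0, 0.4, -0.2]
gripper_width: 0.998
finger_force: 0.0
```

Emit:
play_rows:
  plan:
    - {"slide": [-0.25, 0.2, 0], "delta_rot": [0, 0, 0]}
    - {"slide": [-0.5, 0.4, 0], "delta_rot": [0, 0, 0]}
    - {"slide": [-0.75, 0.6, 0], "delta_rot": [0, 0, 0]}
    - {"slide": [-1, 0.8, 0], "delta_rot": [0, 0, 0]}

```text
t: 3.68
tool_pos: [0.4655, 0.1697, 0.2057]
eef_rot: [-2.334, -2.102, -0.001]
ft_force: [0.6, 1.0, 0.2]
gripper_width: 1.0
finger_force: 0.0
```

```bash
python3 go.py .571 .014 .12 -6
```

```text
slide [-0.959  0.808  0.571] rot [ 0. -0.  0.] t 3.675 tcp [0.4655 0.1697 0.2057] yaw y -6.0 q1,q7 [-0.72 -0.23] w 1.000117500990493 F [0.6 1.  0.2] 0.0
```

Emit:
play_rows:
  plan:
    - {"slide": [-0.24, 0.2, 0], "delta_rot": [0, 0, 0]}
    - {"slide": [-0.48, 0.4, 0], "delta_rot": [0, 0, 0]}
    - {"slide": [-0.72, 0.6, 0.1], "delta_rot": [0, 0, 0]}
    - {"slide": [-0.94, 0.79, 0.3], "delta_rot": [0, 0, 0]}
    - {"slide": [-0.94, 0.79, 0.57], "delta_rot": [0, 0, 0]}
    - {"slide": [-0.94, 0.79, 0.57], "delta_rot": [0, 0, 0]}
    - {"slide": [-0.94, 0.79, 0.57], "delta_rot": [0, 0, 0]}

```text
t: 4.55
tool_pos: [0.568, 0.0187, 0.121]
eef_rot: [2.335, 2.101, 0.002]
ft_force: [-0.0, 0.2, -0.6]
gripper_width: 0.999
finger_force: 0.0
```

```bash
python3 go.py .571 .014 .048 -6; python3 - <<'E'
from h import *
im=ctrl.get_image("top");c=im["color"][...,::-1]
a=cv2.resize(c[140:240,220:310],(540,600),interpolation=cv2.INTER_CUBIC)
cv2.imwrite("pics/s1.png",a)
# measure fingertip/lens data: collar z
im=ctrl.get_image("side"); from m import colors
p,u,v=pts(im); k=colors(im)["red"][v,u]&(np.hypot(p[:,0]-.685,p[:,1]-.05)<.04)&(p[:,2]>.08)
print(np.sort(p[k][:,2]).round(4))
E
```

```text
slide [-0.029  0.023  0.487] rot [ 0.001 -0.    -0.   ] t 4.55 tcp [0.568  0.0187 0.121 ] yaw y -6.0 q1,q7 [-0.32  0.15] w 0.9993544251355049 F [-0.   0.2 -0.6] 0.0
[0.118  0.1181 0.1207 0.1207 0.1215 0.1215 0.1221 0.1234 0.1242 0.1244
 0.1245 0.1252 0.1252 0.1253 0.1264 0.1267 0.1268 0.1271 0.1272 0.1275
 0.1275 0.1278 0.1281 0.1283 0.1283 0.1285 0.1288 0.129  0.1291 0.1291
 0.1292 0.1294 0.1295 0.1296 0.1297 0.1299 0.13   0.1304 0.1305 0.1306
 0.1307 0.1323]
```

View pics/s1.png

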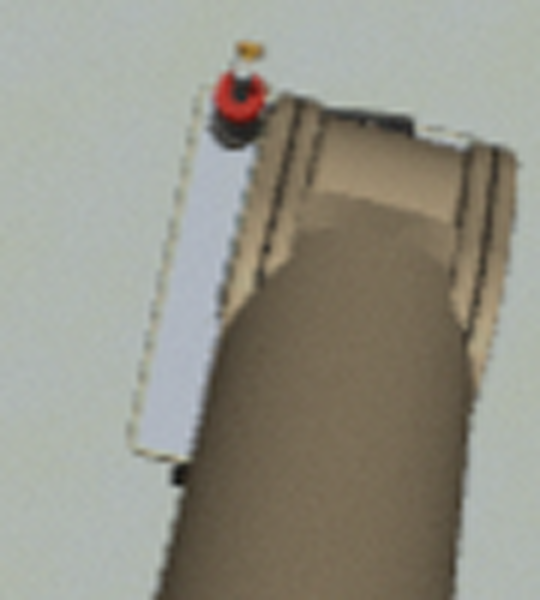

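The arm hides the dish in this view, and the wrist link looks close to the column at about (265,100). I'll check that clearance in the depth data before lowering.

```bash
python3 - <<'E'
from h import *
np.set_printoptions(precision=3,suppress=True)
C=np.array([.6855,.0494])
for c in ("top","side"):
    im=ctrl.get_image(c); p,u,v=pts(im); d=np.hypot(*(p[:,:2]-C).T)
    a=(p[:,2]>.1)&(d>.02)&(p[:,0]>.3)&(p[:,0]<.9)&(abs(p[:,1])<.3)
    for lo,hi in ((.13,.2),(.2,.25),(.25,.3),(.3,.35),(.35,.4),(.4,.5)):
        k=a&(p[:,2]>=lo)&(p[:,2]<hi)
        if k.any(): i=np.argmin(np.where(k,d,9)); print(c,lo,k.sum(),"min d",d[i],p[i],u[i],v[i])
    if c=="side":
        cv2.imwrite("pics/s2.png",cv2.resize(im["color"][100:300,170:400,::-1],(690,600),interpolation=cv2.INTER_CUBIC))
E
```

```text
top 0.13 3 min d 0.02567524730849079 [0.711 0.045 0.133] 261 147
top 0.2 1 min d 0.031201226814096726 [0.655 0.044 0.249] 263 159
top 0.25 40 min d 0.02868690382417591 [0.658 0.042 0.262] 264 157
top 0.4 2 min d 0.08173858210867542 [0.605 0.035 0.494] 272 163
side 0.13 393 min d 0.07282281129749925 [0.618 0.022 0.15 ] 277 189
side 0.2 784 min d 0.05845502198340105 [0.632 0.026 0.246] 281 152
side 0.25 1213 min d 0.02771913862782014 [0.659 0.041 0.258] 286 143
side 0.3 755 min d 0.09183181956026698 [0.603 0.01  0.316] 275 128
side 0.35 789 min d 0.10163855963064175 [ 0.598 -0.003  0.355] 277 113
side 0.4 1951 min d 0.10515798143046903 [ 0.597 -0.008  0.455] 278 67
```

View pics/s2.png

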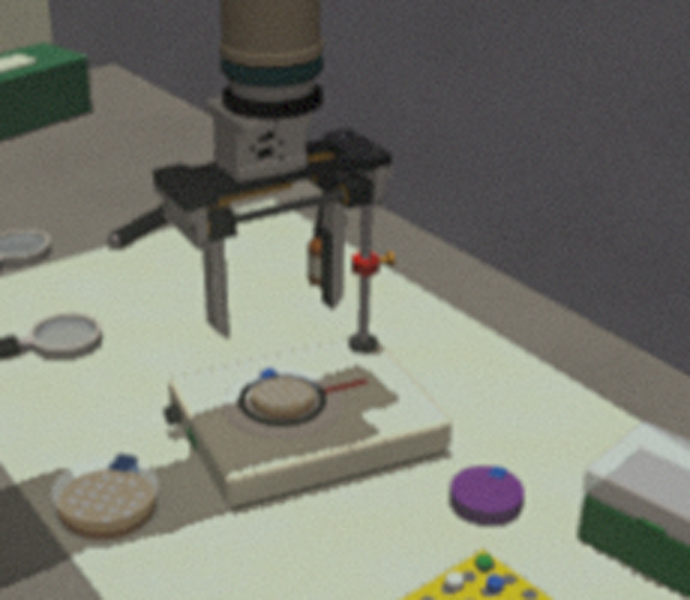

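The gripper body clears the column by about 23 mm, with its end at about (385,150) against the column at (365,200). The tab is still at the far left of the dish. I'm lowering around the dish with the fingers open.

Emit:
play_rows:
  plan:
    - {"slide": [-0.03, 0.02, 0.1], "delta_rot": [0, 0, 0]}
    - {"slide": [-0.03, 0.02, 0.25], "delta_rot": [0, 0, 0]}
    - {"slide": [-0.03, 0.02, 0.4], "delta_rot": [0, 0, 0]}
    - {"slide": [-0.03, 0.02, 0.48], "delta_rot": [0, 0, 0]}
    - {"slide": [-0.03, 0.02, 0.485], "delta_rot": [0, 0, 0]}
    - {"slide": [-0.03, 0.02, 0.485], "delta_rot": [0, 0, 0]}

```text
t: 5.5
tool_pos: [0.5704, 0.0132, 0.0476]
eef_rot: [2.336, 2.099, 0.001]
ft_force: [1.0, -0.3, 0.8]
gripper_width: 0.999
finger_force: 0.0
```

```bash
python3 go.py .5705 .0137 .048 -6; python3 - <<'E'
from h import *
im=ctrl.get_image("side")
cv2.imwrite("pics/s3.png",cv2.resize(im["color"][160:280,210:330,::-1],(600,600),interpolation=cv2.INTER_CUBIC))
E
```

```text
slide [ 0.003  0.    -0.002] rot [ 0.001 -0.    -0.001] t 5.5 tcp [0.5704 0.0132 0.0476] yaw y -6.1 q1,q7 [-0.27  0.2 ] w 0.9986555722835683 F [ 1.  -0.3  0.8] 0.0
```

View pics/s3.png

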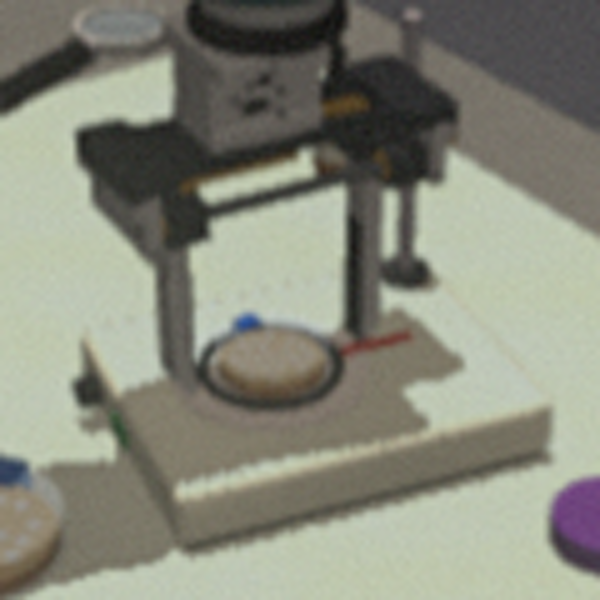

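The fingers straddle the dish, with tips at about (185,390) and (360,330), outside the ring. I'm closing gently.

Emit:
play_rows:
  plan:
    - {"slide": [0, 0, 0], "delta_rot": [0, 0, 0]}
    - {"slide": [0, 0, 0], "delta_rot": [0, 0, 0]}
    - {"slide": [0, 0, 0], "delta_rot": [0, 0, 0]}
    - {"slide": [0, 0, 0], "delta_rot": [0, 0, 0]}
    - {"slide": [0, 0, 0], "delta_rot": [0, 0, 0]}
    - {"slide": [0, 0, 0], "delta_rot": [0, 0, 0]}
    - {"slide": [0, 0, 0], "delta_rot": [0, 0, 0]}
    - {"slide": [0, 0, 0], "delta_rot": [0, 0, 0]}
  gripper: 0.6
  grip_force: 6

```text
t: 6.55
tool_pos: [0.57, 0.0134, 0.0473]
eef_rot: [2.337, 2.1, 0.0]
ft_force: [0.6, 0.4, 2.6]
gripper_width: 0.633
finger_force: 6.0
```

Emit:
play_rows:
  plan:
    - {"slide": [0, 0, 0], "delta_rot": [0, 0, 0.08]}
    - {"slide": [0, 0, 0], "delta_rot": [0, 0, 0.16]}
    - {"slide": [0, 0, 0], "delta_rot": [0, 0, 0.24]}
    - {"slide": [0, 0, 0], "delta_rot": [0, 0, 0.32]}
    - {"slide": [0, 0, 0], "delta_rot": [0, 0, 0.4]}
    - {"slide": [0, 0, 0], "delta_rot": [0, 0, 0.48]}
    - {"slide": [0, 0, 0], "delta_rot": [0, 0, 0.56]}
    - {"slide": [0, 0, 0], "delta_rot": [0, 0, 0.64]}
    - {"slide": [0, 0, 0], "delta_rot": [0, 0, 0.72]}
    - {"slide": [0, 0, 0], "delta_rot": [0, 0, 0.8]}
    - {"slide": [0, 0, 0], "delta_rot": [0, 0, 0.88]}
    - {"slide": [0, 0, 0], "delta_rot": [0, 0, 0.96]}
    - {"slide": [0, 0, 0], "delta_rot": [0, 0, 1]}
    - {"slide": [0, 0, 0], "delta_rot": [0, 0, 1]}

```text
t: 8.3
tool_pos: [0.5701, 0.0135, 0.0473]
eef_rot: [3.137, -0.166, 0.001]
ft_force: [0.4, 0.2, 3.1]
gripper_width: 0.636
finger_force: 6.0
```

```bash
python3 go.py .5705 .0137 .048 -102; python3 - <<'E'
from m import *
for n in ("side","top"):
    im=ctrl.get_image(n)
    if n=="side": cv2.imwrite("pics/s4.png",cv2.resize(im["color"][160:280,210:330,::-1],(600,600),interpolation=cv2.INTER_CUBIC))
    t=sel(im,.056,[.571,.014],.04,colors(im)["blue"])[:,:2]; print(n,len(t)); 
    if len(t): d=t.mean(0)-[.571,.014]; print(t.mean(0),np.degrees(np.arctan2(d[1],d[0])))
E
```

```text
slide [ 0.002 -0.002 -0.004] rot [ 0.    -0.     0.066] t 8.3 tcp [0.5701 0.0135 0.0473] yaw y -96.1 q1,q7 [-0.51 -0.95] w 0.6363008618806811 F [0.4 0.2 3.1] 6.000446900725365
side 0
top 0
```

View pics/s4.png

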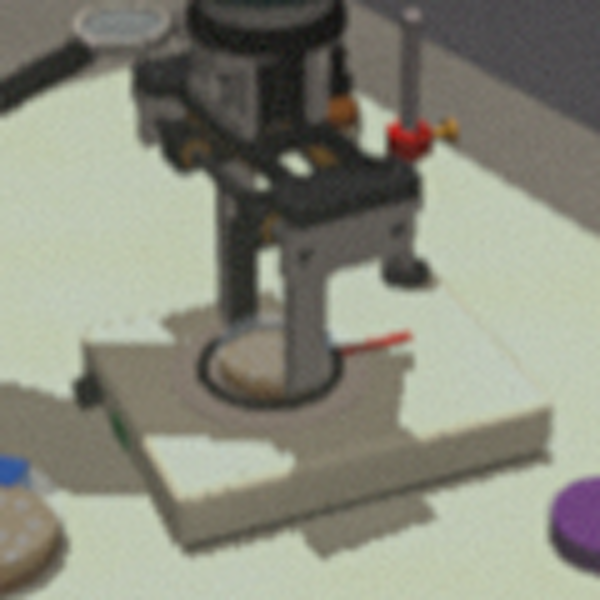

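The tab is hidden behind the near finger at about (310,350), on the index-line side. I'll turn the last 6°, let go, lift and move off towards the lens, then look again.

Emit:
play_rows:
  plan:
    - {"slide": [0, 0, 0], "delta_rot": [0, 0, 0.04]}
    - {"slide": [0, 0, 0], "delta_rot": [0, 0, 0.066]}
    - {"slide": [0, 0, 0], "delta_rot": [0, 0, 0.066]}
    - {"slide": [0, 0, 0], "delta_rot": [0, 0, 0.066]}

```text
t: 8.9
tool_pos: [0.5703, 0.0136, 0.0473]
eef_rot: [-3.124, 0.328, -0.001]
ft_force: [1.2, 1.3, 3.1]
gripper_width: 0.638
finger_force: 6.0
```

Emit:
play_rows:
  plan:
    - {"slide": [0, 0, 0], "delta_rot": [0, 0, 0]}
    - {"slide": [0, 0, 0], "delta_rot": [0, 0, 0]}
    - {"slide": [0, 0, 0], "delta_rot": [0, 0, 0]}
    - {"slide": [0, 0, 0], "delta_rot": [0, 0, 0]}
    - {"slide": [0, 0, -0.2], "delta_rot": [0, 0, 0]}
    - {"slide": [0, 0, -0.4], "delta_rot": [0, 0, 0]}
    - {"slide": [0, 0, -0.7], "delta_rot": [0, 0, 0]}
    - {"slide": [0, 0, -1], "delta_rot": [0, 0, 0]}
  gripper: 0

```text
t: 9.9
tool_pos: [0.5695, 0.0133, 0.1984]
eef_rot: [3.124, -0.33, -0.001]
ft_force: [1.2, 0.5, 0.4]
gripper_width: 1.0
finger_force: 0.0
```

```bash
python3 go.py .405 .293 .2 81
```

```text
slide [-1.462 -1.594 -0.01 ] rot [ 0.     0.    -0.034] t 9.9 tcp [0.5695 0.0133 0.1984] yaw y -102.1 q1,q7 [-0.63 -1.21] w 0.9995961533733926 F [1.2 0.5 0.4] 0.0
```

Emit:
play_rows:
  plan:
    - {"slide": [-0.2, -0.23, 0], "delta_rot": [0, 0, 0]}
    - {"slide": [-0.5, -0.55, 0], "delta_rot": [0, 0, 0]}
    - {"slide": [-0.75, -0.8, 0], "delta_rot": [0, 0, 0]}
    - {"slide": [-0.8, -1, 0], "delta_rot": [0, 0, 0]}

```text
t: 10.4
tool_pos: [0.4811, 0.1879, 0.1969]
eef_rot: [-3.124, 0.326, 0.004]
ft_force: [0.4, -0.1, -0.2]
gripper_width: 1.0
finger_force: 0.0
```

```bash
cat > b.py <<'E'
from m import *
f=lambda v:np.degrees(np.arctan2(v[1],v[0]))
im=ctrl.get_image("top"); c=colors(im)
ring,rm,r,t,am=dish(im)
print("ring",ring,"red",r.mean(0),f(r.mean(0)-ring),"tab",len(t),t.mean(0) if len(t) else 0,f(t.mean(0)-ring),"dish",am.mean(0))
ss=ctrl.silhouettes("top","lens"); lm=np.zeros((384,512),bool)
for s in ss:
    print(s["score"],s["rect"])
    if 170<s["rect"][0]<195: lm|=s["mask"]
b=onplane(im,U[c["black"]],V[c["black"]],.018)[:,:2]; b=b[(b[:,0]>.31)&(b[:,0]<.445)&(b[:,1]>.25)&(b[:,1]<.33)]
l=cv2.fitLine(b.astype(np.float32),2,0,.01,.01).ravel(); print("handle",len(b),b.mean(0),b.min(0),b.max(0),f(l[:2]))
w=onplane(im,U[lm],V[lm],.014)[:,:2]; w=w[w[:,0]>.45]; print("rim",w.min(0),w.max(0),w.mean(0))
cv2.imwrite("pics/b.png",cv2.resize(im["color"][140:280,170:310,::-1],(600,600),interpolation=cv2.INTER_CUBIC))
E
python3 b.py; python3 go.py .405 .293 .2 81
```

```text
ring [0.5723 0.0145] red [0.6298 0.0018] -12.49863084957275 tab 14 [0.5961 0.0081] -14.974218839661178 dish [0.5716 0.0129]
0.81 [114.5, 203.8, 151.1, 252.3]
0.67 [111.4, 132.3, 139.1, 183.0]
slide [-0.648 -0.572 -0.021] rot [-0.001  0.001 -0.029] t 10.5 tcp [0.4828 0.1894 0.1966] yaw y -101.7 q1,q7 [-1.05 -1.49] w 1.0002408855388782 F [ 0.1 -0.1  0.5] 0.0Traceback (most recent call last):
  File "b.py", line 11, in <module>
    l=cv2.fitLine(b.astype(np.float32),2,0,.01,.01).ravel(); print("handle",len(b),b.mean(0),b.min(0),b.max(0),f(l[:2]))
      ~~~~~~~~~~~^^^^^^^^^^^^^^^^^^^^^^^^^^^^^^^^^^
cv2.error: OpenCV(4.12.0) /io/opencv/modules/imgproc/src/linefit.cpp:50: error: (-215:Assertion failed) count > 0 in function 'fitLine2D_wods'
```

```bash
python3 - <<'E'
from m import *
f=lambda v:np.degrees(np.arctan2(v[1],v[0]))
im=ctrl.get_image("top")
a=cv2.imread("pics/topc.png"); g=cv2.cvtColor(a,cv2.COLOR_BGR2GRAY)
s=140/600
def W(x,y,h): return onplane(im,170+(np.atleast_1d(x)+.5)*s-.5,140+(np.atleast_1d(y)+.5)*s-.5,h)[:,:2]
m=(g<70); m[:405]=0; m[:, 120:]=0
n,lab,st,ce=cv2.connectedComponentsWithStats(m.astype(np.uint8)); i=1+st[1:,4].argmax(); y,x=np.nonzero(lab==i); print(st[i])
w=W(x,y,.018); l=cv2.fitLine(w.astype(np.float32),2,0,.001,.001).ravel(); R=cv2.minAreaRect((w*1000).astype(np.float32)); print("handle",w.mean(0),f(l[:2]),R)
# glass disc: grey darker than bench
q=(g>110)&(g<175)&(lab!=i); q[:300]=0;q[405:]=0;q[:,:35]=0;q[:,150:]=0
n,lb,st,ce=cv2.connectedComponentsWithStats(q.astype(np.uint8)); j=1+st[1:,4].argmax(); y,x=np.nonzero(lb==j); print(st[j])
r=W(x,y,.010); c,rad=cv2.minEnclosingCircle(r.astype(np.float32)); print("glass",r.mean(0),c,rad, r.min(0),r.max(0)); print("axis ang",f(r.mean(0)-w.mean(0)),np.linalg.norm(r.mean(0)-w.mean(0)))
E
```

```text
[  39  421   49  139 3638]
handle [0.3831 0.293 ] -10.142457 ((384.1326904296875, 291.85809326171875), (23.90024185180664, 104.2679443359375), 78.79820251464844)
[   35   300   115   105 11220]
glass [0.4876 0.273 ] (0.4887632727622986, 0.27275028824806213) 0.059249427169561386 [0.4484 0.2288] [0.5284 0.3167]
axis ang -10.876238238413178 0.10643398728841758
```

The dish came out well: the tab direction is within about 2.5° of the index line. Next I'm moving to the lens handle.

Emit:
play_rows:
  plan:
    - {"slide": [-0.2, -0.2, 0], "delta_rot": [0, 0, 0]}
    - {"slide": [-0.45, -0.4, 0], "delta_rot": [0, 0, 0.0]}
    - {"slide": [-0.59, -0.54, 0.3], "delta_rot": [0, 0, -0.01]}
    - {"slide": [-0.59, -0.54, 0.6], "delta_rot": [0, 0, -0.01]}
    - {"slide": [-0.59, -0.54, 0.7], "delta_rot": [0, 0, -0.01]}
    - {"slide": [-0.59, -0.54, 0.7], "delta_rot": [0, 0, -0.01]}

```text
t: 11.3
tool_pos: [0.4152, 0.2811, 0.0923]
eef_rot: [3.125, -0.31, 0.0]
ft_force: [0.2, -0.1, 0.3]
gripper_width: 0.999
finger_force: 0.0
```

```bash
python3 go.py .412 .287 .005 79.5; python3 - <<'E'
from h import *
im=ctrl.get_image("side")
cv2.imwrite("pics/s5.png",cv2.resize(im["color"][150:250,120:240,::-1],(720,600),interpolation=cv2.INTER_CUBIC))
E
```

```text
slide [-0.029 -0.035  0.582] rot [ 0.001 -0.    -0.009] t 11.3 tcp [0.4152 0.2811 0.0923] yaw y -101.3 q1,q7 [-1.19 -1.52] w 0.9985430586471511 F [ 0.2 -0.1  0.3] 0.0
```

View pics/s5.png

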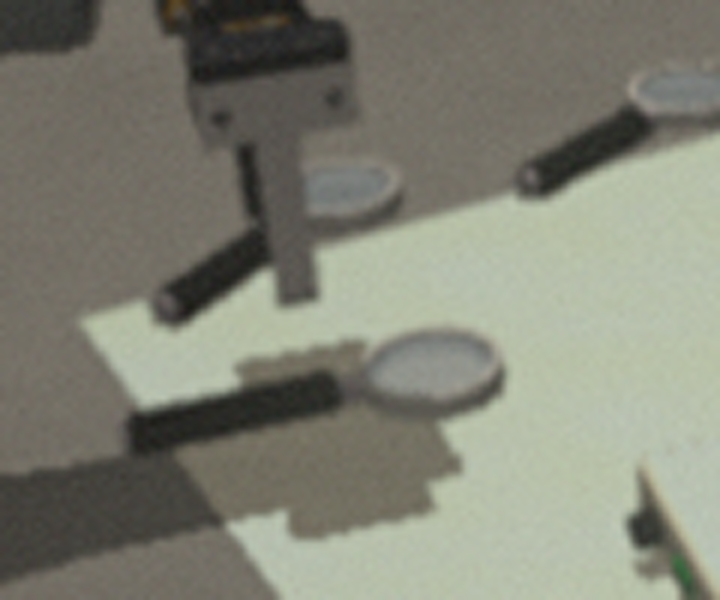

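The near fingertip at (297,300) is above the front part of the handle, which ends at (340,390). I'm lowering and gripping.

Emit:
play_rows:
  plan:
    - {"slide": [-0.03, -0.035, 0.15], "delta_rot": [0, 0, -0.009]}
    - {"slide": [-0.03, -0.035, 0.3], "delta_rot": [0, 0, -0.009]}
    - {"slide": [-0.03, -0.035, 0.45], "delta_rot": [0, 0, -0.009]}
    - {"slide": [-0.03, -0.035, 0.54], "delta_rot": [0, 0, -0.009]}
    - {"slide": [-0.03, -0.035, 0.57], "delta_rot": [0, 0, -0.009]}
    - {"slide": [-0.03, -0.035, 0.57], "delta_rot": [0, 0, -0.009]}
    - {"slide": [-0.03, -0.035, 0.57], "delta_rot": [0, 0, -0.009]}

```text
t: 12.22
tool_pos: [0.4116, 0.2891, 0.0076]
eef_rot: [-3.128, 0.283, -0.002]
ft_force: [0.3, -1.4, -0.6]
gripper_width: 1.001
finger_force: 0.0
```

Emit:
play_rows:
  plan:
    - {"slide": [0, 0, 0], "delta_rot": [0, 0, 0]}
    - {"slide": [0, 0, 0], "delta_rot": [0, 0, 0]}
    - {"slide": [0, 0, 0], "delta_rot": [0, 0, 0]}
    - {"slide": [0, 0, 0], "delta_rot": [0, 0, 0]}
    - {"slide": [0, 0, 0], "delta_rot": [0, 0, 0]}
    - {"slide": [0, 0, 0], "delta_rot": [0, 0, 0]}
    - {"slide": [0, 0, 0], "delta_rot": [0, 0, 0]}
    - {"slide": [0, 0, 0], "delta_rot": [0, 0, 0]}
    - {"slide": [0, 0, 0], "delta_rot": [0, 0, 0]}
    - {"slide": [0, 0, 0], "delta_rot": [0, 0, 0]}
    - {"slide": [0, 0, 0], "delta_rot": [0, 0, 0]}
    - {"slide": [0, 0, 0], "delta_rot": [0, 0, 0]}
  gripper: 1
  grip_force: 30

```text
t: 13.72
tool_pos: [0.4108, 0.2889, 0.0067]
eef_rot: [-3.129, 0.283, 0.0]
ft_force: [-0.4, 0.5, -0.1]
gripper_width: 0.208
finger_force: 30.0
```

```bash
python3 go.py .412 .287 .16 79.5
```

```text
slide [ 0.01   0.011 -1.022] rot [-0.     0.     0.002] t 13.725 tcp [0.4108 0.2889 0.0067] yaw y -100.3 q1,q7 [-1.09 -1.39] w 0.20783260730433945 F [-0.4  0.5 -0.1] 29.999202489852905
```

Emit:
play_rows:
  plan:
    - {"slide": [0, 0, -0.1], "delta_rot": [0, 0, 0]}
    - {"slide": [0, 0, -0.3], "delta_rot": [0, 0, 0]}
    - {"slide": [0, 0, -0.55], "delta_rot": [0, 0, 0]}
    - {"slide": [0, 0, -0.8], "delta_rot": [0, 0, 0]}
    - {"slide": [0, 0, -1], "delta_rot": [0, 0, 0]}
    - {"slide": [0, 0, -1], "delta_rot": [0, 0, 0]}
    - {"slide": [0, 0, -1], "delta_rot": [0, 0, 0]}

```text
t: 14.6
tool_pos: [0.4101, 0.2888, 0.1564]
eef_rot: [3.129, -0.283, -0.002]
ft_force: [0.3, 0.5, -1.0]
gripper_width: 0.206
finger_force: 30.0
```

```bash
python3 go.py .499 .027 .157 79.7
```

```text
slide [ 0.897  1.61  -0.004] rot [ 0.     0.001 -0.   ] t 14.6 tcp [0.4101 0.2888 0.1564] yaw y -100.3 q1,q7 [-1.27 -1.66] w 0.20628053360752038 F [ 0.3  0.5 -1. ] 29.99898076057434
```

Emit:
play_rows:
  plan:
    - {"slide": [0.1, 0.15, 0], "delta_rot": [0, 0, 0]}
    - {"slide": [0.25, 0.4, 0], "delta_rot": [0, 0, 0]}
    - {"slide": [0.35, 0.65, 0], "delta_rot": [0, 0, 0]}
    - {"slide": [0.45, 0.8, 0], "delta_rot": [0, 0, 0]}

```text
t: 15.1
tool_pos: [0.4547, 0.1563, 0.1557]
eef_rot: [3.127, -0.287, -0.004]
ft_force: [-0.2, 0.2, -0.9]
gripper_width: 0.211
finger_force: 30.0
```

Emit:
play_rows:
  plan:
    - {"slide": [0.1, 0.2, 0], "delta_rot": [0, 0, 0]}
    - {"slide": [0.25, 0.45, 0], "delta_rot": [0, 0, 0]}
    - {"slide": [0.38, 0.7, 0], "delta_rot": [0, 0, 0]}
    - {"slide": [0.44, 0.8, 0], "delta_rot": [0, 0, 0]}
    - {"slide": [0.44, 0.8, 0], "delta_rot": [0, 0, 0]}
    - {"slide": [0.44, 0.8, 0], "delta_rot": [0, 0, 0]}
    - {"slide": [0.44, 0.8, 0], "delta_rot": [0, 0, 0]}

```text
t: 15.98
tool_pos: [0.4985, 0.0302, 0.1563]
eef_rot: [-3.129, 0.28, 0.002]
ft_force: [0.0, -0.0, -1.0]
gripper_width: 0.204
finger_force: 30.0
```

```bash
cat > c.py <<'E'
from m import *
from go import go
go(.499,.027,.126,79.7)
for n in ("top","side"):
    im=ctrl.get_image(n); p,u,v=pts(im)
    ts=ctrl.get_obs(); T=ts["tool_pos"]
    for s in ctrl.silhouettes(n,"lens"):
        k=s["mask"][v,u]; q=p[k]
        print(n,s["score"],s["rect"],k.sum(),np.median(q,0))
    # non-dark points in slab at lens height, ahead of gripper
    k=(abs(p[:,2]-T[2])<.02)&(p[:,0]>T[0]+.025)&(p[:,0]<T[0]+.13)&(abs(p[:,1]-T[1]+.013)<.06); q=p[k]
    if k.sum()>20:
        c,r=cv2.minEnclosingCircle(q[:,:2].astype(np.float32))
        A=np.c_[q[:,:2]-q[:,:2].mean(0),np.ones(len(q))]; pl=np.linalg.lstsq(A,q[:,2],rcond=None)[0]
        print(n,"slab",k.sum(),q.min(0),q.max(0),"circ",c,r,"plane",pl,"zmed",np.median(q[:,2]),"pct",np.percentile(q[:,2],[5,50,95]))
im=ctrl.get_image("top"); a=cv2.resize(im["color"][140:240,220:310,::-1],(540,600),interpolation=cv2.INTER_CUBIC)
cv2.imwrite("pics/c.png",a)
im=ctrl.get_image("side"); cv2.imwrite("pics/d.png",cv2.resize(im["color"][140:260,200:330,::-1],(650,600),interpolation=cv2.INTER_CUBIC))
E
python3 c.py
```

```text
slide [0.007 0.02  0.202] rot [-0.     0.001  0.001] t 15.975 tcp [0.4985 0.0302 0.1563] yaw y -100.2 q1,q7 [-0.68 -1.15] w 0.2041092963602103 F [ 0. -0. -1.] 29.999038875102997
top 0.79 [115.3, 203.3, 151.7, 253.1] 654 [0.5046 0.4756 0.0123]
top 0.59 [113.7, 131.0, 143.6, 183.6] 570 [0.7455 0.4822 0.0125]
top 0.49 [262.3, 181.9, 282.9, 194.0] 141 [0.5924 0.0206 0.1616]
top slab 166 [ 0.5605 -0.0169  0.1518] [0.6075 0.0532 0.1691] circ (0.5724148154258728, 0.018130505457520485) 0.03664904832839966 plane [ 0.0142 -0.0011  0.1615] zmed 0.16170235677246747 pct [0.1581 0.1617 0.1652]
side 0.84 [145.4, 178.9, 186.9, 205.4] 417 [0.4865 0.46   0.0072]
side 0.63 [200.7, 184.5, 279.6, 208.6] 832 [0.5438 0.0228 0.158 ]
side 0.57 [206.2, 168.4, 225.0, 185.9] 143 [0.6599 0.4481 0.0101]
side slab 492 [ 0.5243 -0.0229  0.1471] [0.6072 0.0507 0.1639] circ (0.5657986402511597, 0.017526283860206604) 0.04157870635390282 plane [0.0305 0.043  0.1572] zmed 0.15757282434733585 pct [0.1501 0.1576 0.1613]
```

View pics/d.png

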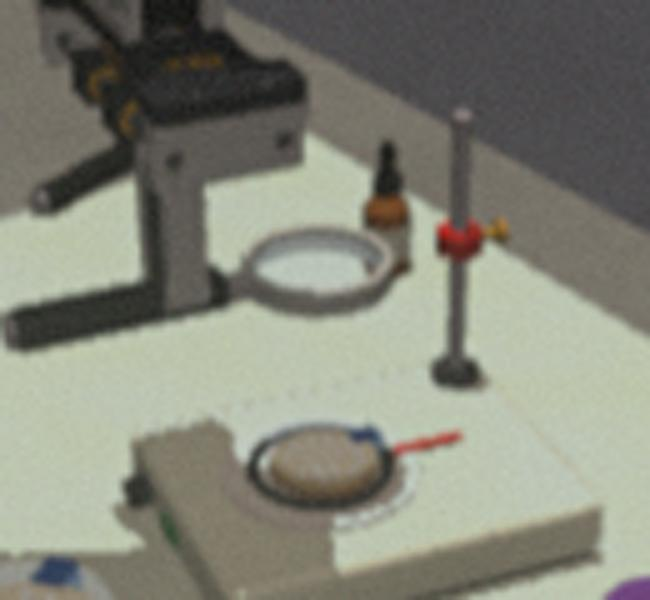

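The lens is held level and nearly centred, with its rim at (320,270) and the collar at (460,238). The tab faces the index line at (370,435). I'm making a small y correction and lowering to focal height.

Emit:
play_rows:
  plan:
    - {"slide": [0.004, 0.024, 0.03], "delta_rot": [0, 0, 0]}
    - {"slide": [0.004, 0.024, 0.07], "delta_rot": [0, 0, 0]}
    - {"slide": [0.004, 0.024, 0.12], "delta_rot": [0, 0, 0]}
    - {"slide": [0.004, 0.024, 0.16], "delta_rot": [0, 0, 0]}
    - {"slide": [0.004, 0.024, 0.19], "delta_rot": [0, 0, 0]}
    - {"slide": [0.004, 0.024, 0.205], "delta_rot": [0, 0, 0]}
    - {"slide": [0.004, 0.024, 0.205], "delta_rot": [0, 0, 0]}
    - {"slide": [0.004, 0.024, 0.205], "delta_rot": [0, 0, 0]}
    - {"slide": [0.004, 0.024, 0.205], "delta_rot": [0, 0, 0]}
    - {"slide": [0.004, 0.024, 0.205], "delta_rot": [0, 0, 0]}

```text
t: 17.52
tool_pos: [0.4991, 0.0252, 0.1261]
eef_rot: [-3.129, 0.283, -0.0]
ft_force: [0.1, -0.4, -0.6]
gripper_width: 0.207
finger_force: 30.0
```

```bash
python3 c.py; python3 - <<'E'
from m import *
for n in ("top","side"):
    im=ctrl.get_image(n);p,u,v=pts(im)
    k=colors(im)["red"][v,u]&(np.hypot(p[:,0]-.685,p[:,1]-.05)<.035)&(p[:,2]>.09)&(p[:,2]<.15); print(n,k.sum(),np.percentile(p[k][:,2],[2,10,50,90,98]))
print(ctrl.get_obs()["joint_vel"])
E
```

```text
slide [-0.003 -0.012  0.   ] rot [-0. -0. -0.] t 17.525 tcp [0.4991 0.0252 0.1261] yaw y -100.3 q1,q7 [-0.64 -1.1 ] w 0.20676587324616594 F [ 0.1 -0.4 -0.6] 29.99900311231613
top 0.61 [113.6, 133.0, 140.6, 183.4] 689 [0.7392 0.4799 0.0114]
top 0.57 [116.4, 201.9, 153.2, 254.7] 605 [0.5047 0.4761 0.0123]
top 0.55 [262.2, 181.8, 285.3, 197.2] 114 [0.59   0.0267 0.1311]
top slab 170 [ 0.5596 -0.0227  0.1236] [0.6078 0.0491 0.1384] circ (0.5730612874031067, 0.012738694436848164) 0.036512088030576706 plane [-0.0036 -0.004   0.1312] zmed 0.13136946101398939 pct [0.1269 0.1314 0.1354]
side 0.73 [145.2, 176.4, 186.7, 205.5] 384 [0.4917 0.4605 0.0074]
side 0.72 [201.8, 194.3, 284.1, 220.9] 882 [0.5431 0.0202 0.1274]
side 0.62 [206.6, 170.9, 222.6, 182.9] 77 [0.6401 0.4406 0.0103]
side slab 496 [ 0.5246 -0.0294  0.1161] [0.606  0.0448 0.1323] circ (0.5653401017189026, 0.010309129022061825) 0.041541751474142075 plane [0.0262 0.0462 0.1267] zmed 0.12699621498542202 pct [0.1195 0.127  0.131 ]
top 36 [0.1231 0.1282 0.1307 0.1341 0.1394]
side 42 [0.1194 0.1214 0.1278 0.1301 0.1314]
[ 0.0006 -0.001  -0.0004 -0.0005  0.0008  0.0016 -0.0003]
```

View pics/d.png

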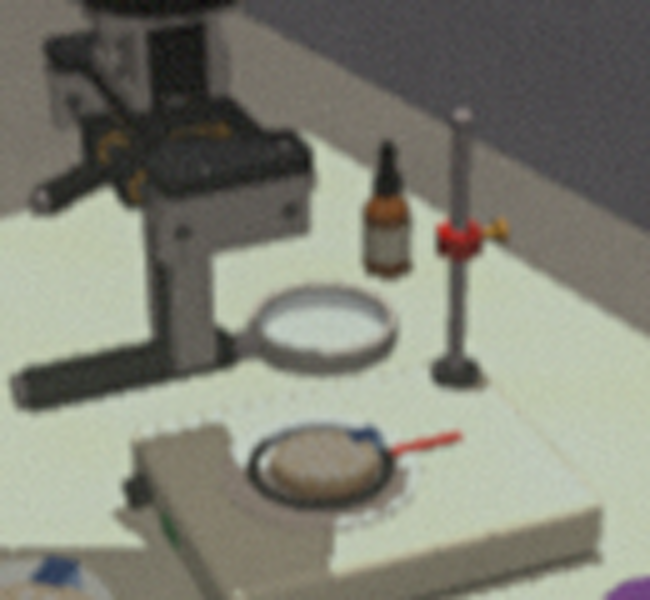

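In both cameras the rim and collar heights agree within about 1 mm. The lens is level and centred to about 2 mm, and nothing touches the dish. I'm handing in.

```bash
python3 -c "
from workcell import ctrl
print(ctrl.job_done())"
```

```text
the job is handed in; nothing more can be done
None
```

The job is handed in, though the hand-in gave no verdict: the dish tab faces the index line to within about 2.5° and is let go, and the lens is held still and level over the dish, about 2 mm off centre and within about 1 mm of the collar's height by the cameras.

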